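Press the stapler into the desk case

TASK

Put the large stapler, standing on its base, into the empty stapler-shaped cutout of the open desk case, with its wide heel in the wide end, and press it down until it is fully home on the cutout's floor. Let go of it, and leave the mini stapler and the clip jar where they stand.

Things in the scene. Friction and masses are not known exactly. Their poses are not given: they have to be found in the camera images.
- stapler: Large stapler, 120 mm long, 56 tall, about 0.16 kg, upright on its base. Origin: centre of its underside; x to the nose, z up. Grey base (lowest 20 mm): heel, x -60 to -15 mm, 44 wide; nose part, x -15 to 60 mm, 26 wide. Above a thin steel magazine, a black arm at 34 to 56 mm height, 120 long, 26 wide, with a flat top: grip the arm across y; press on its top over the origin.
- pocket (a point): Empty cutout in the grey insert of the fixed case (202x188x37 mm). Point: centre of its floor, 6 mm over the desk, where the stapler's origin belongs; x to its narrow end, z up. 30 mm deep; x -67 to -8 mm is 54 wide, x -8 to 67 mm 36 wide; 6 mm bevel round the mouth. Leaf springs stop the stapler 6 to 12 mm above the floor; about 10 N more pushes it home. Other cutouts (+y) are full, 2 mm proud.
- mini_stapler: Bystander: a mini stapler of the same shape, only 68 mm long, 40 mm tall, 30 mm wide. Origin: centre of its underside, x to its nose. To be left alone.
- clip_jar: Bystander: a clear round jar of copper paper clips with an aluminium lid, 48 mm in diameter, 70 mm tall. Origin: centre of its underside. To be left alone.

How it is judged:
By the outcome, as a careful person would: the job done as asked, in the order asked, and still so for the second after the job is handed in, with the robot touching nothing.
It also fails if it takes over 45 s, if anything falls off the work surface, if the arm or the gripper's body presses on something with over 40 N, if the wrist force passes 120 N, or if a joint passes its speed limit or range.

ROBOT

A 6-joint arm with a two-finger parallel gripper is mounted at the origin on the work surface. World frame = base frame: x ahead of the robot, y to its left, z up, the work surface at z = 0. Lengths are in m, angles in rad, forces in N, time in s.
With the tool pointing down it reaches from about 0.35 to 0.925 m from the base axis. Payload 6.4 kg.
Tool frame: the origin (TCP) lies at the very end of the fingers, on their centre line; the grasp point (between the pads) lies 19 mm behind it (ctrl.pinch_z is the distance from the TCP to the grasp point, in m); z points along the fingers, y is the direction in which the jaws open and shut (so a half turn about z gives the same grasp; the last joint's range is limited). The gripper opens to 94 mm and grips with 3 to 60 N. Pads are 16 mm wide; open, the fingers measure 119 mm over their backs; the gripper's body (75 mm by 177 mm) begins 78 mm behind the grasp point.
Start: joints at [1.043, 0.245, 1.558, -0, 1.339, -0.174], TCP at [0.225, 0.61, 0.205] pointing down, gripper open.
Joint ranges: [-3.13, 3.13], [-1.02, 2.26], [0.13, 2.54], [-0.95, 4.09], [0.21, 2.88], [-2.74, 2.74]. Speed limits (rad/s): [2.57, 2.57, 3.14, 3.14, 3.14, 3.14].

INTERFACE

Orientations are given as a unit quaternion [w, x, y, z].
In Python, from station import ctrl gives the robot as it stands. The module is installed in compiled form; this text tells all that it offers.
- The arm moves only by the tool play_rows, never from a script. Its argument "deltas" is one flat list of numbers, 4 for each row, row after row: the shift along the tool's x, y, z in m, then the turn about the tool's z in rad. A call has exactly 8 rows; each row is the pose to reach, as a shift and turn from the pose commanded when the call began, along the tool's axes at that moment; what a row does not reach only later rows make up. A row lasts 1/8 s, in which the tool goes at most 62.5 mm and 10.7 degrees, less where a joint would pass 70% of its speed; a pose out of reach is approached as far as the arm can. A call with a gripper value outside its range is refused whole. "claw" is the opening, from 0 (shut) to 1 (fully open), set as the call begins (left out, the last holds). The fingers move at their own pace and stop on an object; the grip force is fixed at half the most. Time passes only in rows, so rows that repeat a pose let the fingers close, or fill a call up. It gives the time, the measured TCP pose, the force and the opening at its end, in the units of the state.
- ctrl.state(): the state, without advancing time (a new reading comes with each control period).
- ctrl.snapshot(name): name is "scene" or "top"; returns a dict with "frame" (420x560x3 uint8, red, green, blue), "mtx" (3x3 intrinsics, pixels), "D" ([k1, k2, p1, p2, k3] as OpenCV has them; the pictures are not rectified), "R" (3x3) and "t" (3): a world point X has camera coordinates R X + t. Camera axes: x right, y down, z forward; pixel columns grow to the right and rows downward; lengths in m; the calibration is good to about 2 mm. A picture is of the moment at which its call begins. There is no depth.
- ctrl.close_job(): hands the job in, once; it reports no verdict.
The state is a dict: "clock": time; "qpos": joint angles; "qd": joint speeds; "joint_torque": joint torques, N m; "tcp_pos": TCP position; "eef_rot": TCP orientation; "ft_force": force on the tool from outside, world axes, zero at the start; "ft_torque": the same for the moment, N m; "gripper_width": finger opening in m.
Only numpy, scipy, OpenCV 4.12 (cv2) and the standard library are available. Lean on these libraries where they do the work, as an engineer would, in place of code of your own. Each camera call takes 0.05 s, during which the arm holds its last target. There are 200 camera calls.

## Working session

There is one attempt and no reset: what is moved stays moved. The work goes in short steps, Python scripts to look and compute and a tool call to move; the robot and the scene stay as the last step left them, time stands still between calls to the robot, and variables do not carry over. Pictures are saved under pics/ and viewed, and the job is handed in when it is done.

Besides the shell and the picture viewer there is one more tool, called by a JSON object that holds its "fn" and its "kwargs", one argument or row to a line. play_rows: Moves the arm, as the interface text tells. Its arguments: {"type":"object","properties":{"deltas":{"type":"array"},"claw":{"type":"number"}},"required":["deltas"]}

```bash
mkdir -p pics
cat > h.py <<'E'
import numpy as np, cv2
from station import ctrl
def snap(n,fn=None):
    s=ctrl.snapshot(n)
    if fn: cv2.imwrite('pics/'+fn,cv2.cvtColor(s['frame'],cv2.COLOR_RGB2BGR))
    return s
def cast(s,px,z):
    p=cv2.undistortPoints(np.array(px,float).reshape(-1,1,2),s['mtx'],np.array(s['D'],float))[:,0]
    R=np.array(s['R']);t=np.array(s['t']);c=-R.T@t
    d=np.c_[p,np.ones(len(p))]@R
    return c+d*((z-c[2])/d[:,2])[:,None]
def proj(s,X):
    r,_=cv2.Rodrigues(np.array(s['R'],float))
    return cv2.projectPoints(np.array(X,float).reshape(-1,1,3),r,np.array(s['t'],float),np.array(s['mtx']),np.array(s['D'],float))[0][:,0]
E
python3 - <<'E'
from h import *
for n in('scene','top'):
    s=snap(n,n+'1.png'); print(n,-np.array(s['R']).T@s['t'],np.array(s['R'])[2])
print(ctrl.state())
E
```

```text
scene [ 0.83141103 -0.51349416  0.76150032] [-0.30759065  0.48298015 -0.81982813]
top [ 0.44600688 -0.09868121  1.02743953] [ 0.08456022  0.00131101 -0.99641751]
{'clock': 0.1, 'qpos': array([ 1.04289677e+00,  2.45733788e-01,  1.55887698e+00, -3.52040619e-05,
        1.33864409e+00, -1.74104093e-01]), 'qd': array([-4.75606718e-05, -7.00084310e-04, -2.78209215e-03,  1.84184557e-03,
       -1.98427785e-03, -3.85094724e-04]), 'joint_torque': array([ 8.71551492e-04, -4.16911089e+01, -3.15527058e+01,  6.86718780e-02,
        3.09429725e-02, -5.57236808e-05]), 'tcp_pos': array([0.22493801, 0.60928087, 0.20447035]), 'eef_rot': array([-2.69681602e-04,  1.75972510e-01,  9.84394730e-01, -7.86314070e-04]), 'ft_force': array([0.21989907, 1.0071165 , 0.48589193]), 'ft_torque': array([0.01926956, 0.01621337, 0.02149635]), 'gripper_width': 0.09375951677765419}
```

View pics/scene1.png

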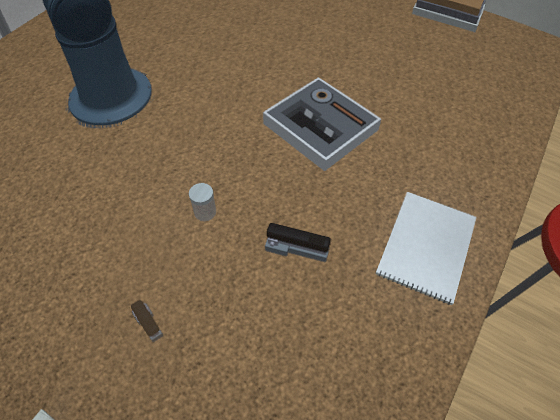

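View pics/top1.png

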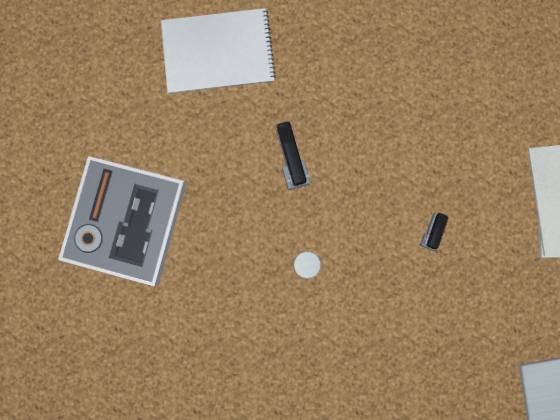

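Run:
```python
from h import *
s=snap('top'); f=cv2.cvtColor(s['frame'],cv2.COLOR_RGB2BGR)
a=cv2.resize(f[150:295,50:195],None,fx=4,fy=4,interpolation=cv2.INTER_CUBIC)
b=cv2.resize(f[115:200,260:325],None,fx=3.2,fy=4,interpolation=cv2.INTER_CUBIC)
o=np.zeros((580,800,3),np.uint8);o[:580,:580]=a;o[:b.shape[0],585:585+b.shape[1]]=b
cv2.imwrite('pics/z1.png',o)
h=cv2.cvtColor(f,cv2.COLOR_BGR2HSV)
g=f.max(2)
def rect(m,roi,z,name):
    M=np.zeros_like(m);x0,y0,x1,y1=roi;M[y0:y1,x0:x1]=m[y0:y1,x0:x1]
    M=cv2.morphologyEx(M,cv2.MORPH_CLOSE,np.ones((3,3)))
    c=max(cv2.findContours(M,0,2)[0],key=cv2.contourArea)
    w=cast(s,c[:,0,:].astype(float),z)[:,:2]
    r=cv2.minAreaRect((w*1000).astype(np.float32));print(name,r,np.round(cv2.boxPoints(r),1).tolist())
rect((g<45).astype(np.uint8),(260,110,330,200),.056,'arm')
rect((g<75).astype(np.uint8),(100,175,170,275),.036,'pocket')
rect(((h[:,:,1]<90)).astype(np.uint8),(50,145,195,295),.037,'case')
```

```text
arm ((633.6146850585938, -127.12319946289062), (117.73680114746094, 24.070064544677734), 15.770949363708496) [[573.7000122070312, -131.5], [580.2000122070312, -154.6999969482422], [693.5, -122.69999694824219], [687.0, -99.5]]
pocket ((501.9420166015625, 160.3632049560547), (53.04085159301758, 131.58013916015625), 76.72855377197266) [[431.79998779296875, 149.6999969482422], [559.9000244140625, 119.4000015258789], [572.0999755859375, 171.10000610351562], [444.0, 201.3000030517578]]
case ((509.3784484863281, 187.08712768554688), (197.94888305664062, 205.50674438476562), 75.44931030273438) [[385.1000061035156, 117.0999984741211], [584.0, 65.5], [633.7000122070312, 257.1000061035156], [434.79998779296875, 308.70001220703125]]
```

View pics/z1.png

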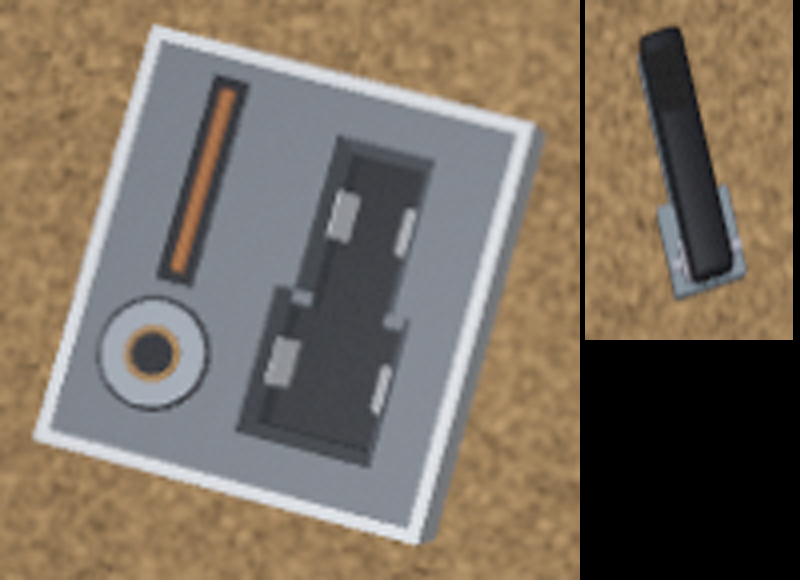

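The crop shows the pocket, with its narrow end at crop (385,148) and wide end at (303,448), and the stapler with its heel at the bottom. Next I cast the mouth corners and the case rim.

Run:
```python
from h import *
s=snap('top')
C=np.array([(338,136),(434,160),(237,430),(370,466),(275,288),(408,320),(157,27),(541,123),(36,437),(418,543)])
px=(C+.5)/4-.5+[50,150]
w=cast(s,px,.036)[:,:2]*1000; w[6:]=cast(s,px[6:],.037)[:,:2]*1000
print(w.round(1))
n=np.linalg.norm
print('narrow w',n(w[0]-w[1]),'wide w',n(w[2]-w[3]),'len',n((w[0]+w[1]-w[2]-w[3])/2))
for a,b in((w[0]+w[1],w[2]+w[3]),(w[6]+w[7],w[8]+w[9])):
    d=(a-b)/2; print('mid',(a+b)/4,'dir deg',np.degrees(np.arctan2(d[1],d[0])))
print('case',n(w[6]-w[7]),n(w[6]-w[8]))
# stapler base heel corners at z=.02 (crop scale 3.2,4)
B=np.array([(676-585,298),(745-585,274),(658-585,208),(722-585,186)])
p=(B+.5)/[3.2,4]-.5+[260,115]
h=cast(s,p,.02)[:,:2]*1000;print('heel',h.round(1),n(h[0]-h[1]),n(h[0]-h[2]))
```

```text
[[578.3 166.3]
 [567.2 120.6]
 [440.7 210.1]
 [424.7 147.3]
 [506.9 194. ]
 [492.3 131. ]
 [629.9 254.3]
 [584.6  70.5]
 [436.5 305.3]
 [389.6 124. ]]
narrow w 47.00145358664671 wide w 64.8531152362797 len 144.44494071359642
mid [502.72124501 161.06483152] dir deg -14.135209227437286
mid [510.14237404 188.5152553 ] dir deg -15.046256787452533
case 189.24784822525024 200.0696196448384
heel [[ 571.1 -122.5]
 [ 582.8 -163.3]
 [ 614.1 -111.7]
 [ 624.9 -149.7]] 42.429361301806026 44.30408979011024
```

```bash
cat >> h.py <<'E'
from scipy.spatial.transform import Rotation as Ro
def go(tgt,yaw):
    """deltas to TCP target (world m) with jaw axis yaw (deg)"""
    st=ctrl.state();q=st['eef_rot'];R=Ro.from_quat([q[1],q[2],q[3],q[0]]).as_matrix()
    d=R.T@(np.array(tgt)-st['tcp_pos']);cy=np.degrees(np.arctan2(R[1,1],R[0,1]))
    dy=(yaw-cy+90)%180-90
    print('tcp',st['tcp_pos'].round(4),'yaw',cy.round(2),'tilt',R[2].round(4),'delta',d.round(4),'turn',(-np.radians(dy)).round(4),'F',np.round(st['ft_force'],1),'w',st['gripper_width'],'t',st['clock'])
E
python3 - <<'E'
from h import *
s=snap('scene'); f=cv2.cvtColor(s['frame'],cv2.COLOR_RGB2BGR)
m=(f.max(2)<50).astype(np.uint8);M=np.zeros_like(m);M[215:265,255:340]=m[215:265,255:340]
def box(c,yaw,x0,x1,w,z):
    a=np.radians(yaw);e=np.array([np.cos(a),np.sin(a)]);n=np.array([-e[1],e[0]])
    return [[*(np.array(c)+e*x+n*y),z] for x,y in((x0,-w),(x0,w),(x1,w),(x1,-w))]
big=cv2.resize(f[65:275,250:400],None,fx=4,fy=4,interpolation=cv2.INTER_CUBIC)[:, :]
for b,col in((box((.6336,-.1271),15.8,-.06,.06,.013,.056),(0,0,255)),(box((.6336,-.1271),15.8,-.06,-.015,.022,.02),(0,255,0)),(box((.5027,.1611),-14.7,-.073,-.002,.033,.036),(0,255,255)),(box((.5027,.1611),-14.7,-.002,.073,.024,.036),(0,0,255))):
    p=(proj(s,b)-[250,65]+.5)*4-.5
    cv2.polylines(big,[p.round().astype(int).reshape(-1,1,2)],True,col,1)
o=np.vstack([big[:420]]);cv2.imwrite('pics/s2.png',np.hstack([big[20:420],np.zeros((400,4,3),np.uint8)]));cv2.imwrite('pics/s3.png',big[580:840])
go([.6336,-.1271,.205],105.8)
E
```

```text
tcp [0.225  0.6095 0.205 ] yaw 69.73 tilt [ 1.e-04 -9.e-04 -1.e+00] delta [-6.384e-01 -5.495e-01  3.000e-04] turn -0.6295 F [ 0.2  0.1 -0.3] w 0.09383515028482554 t 0.25
```

View pics/s2.png

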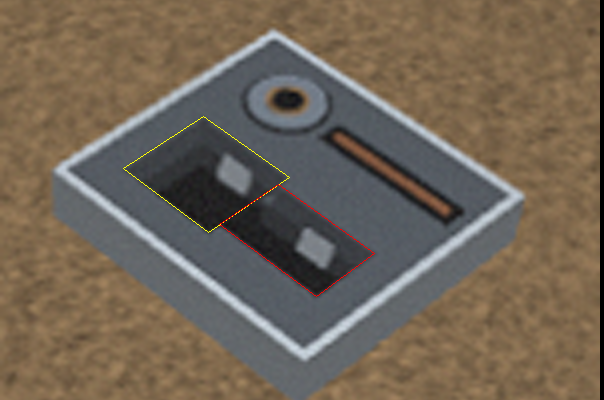

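View pics/s3.png

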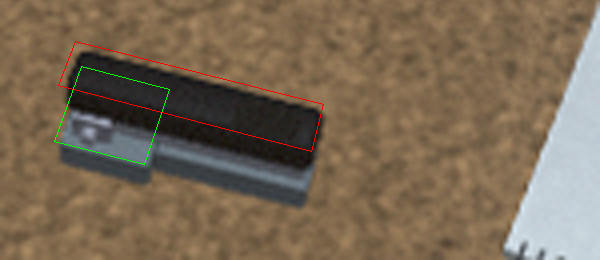

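The pocket estimate matches in both views: (0.503, 0.161), x axis at −14.7°. The stapler agrees to about 2–3 mm, at roughly (0.634, −0.128) and yaw 15.8°. I'll travel over to it.

{"fn": "play_rows", "kwargs": {
  "deltas": [-0.03,-0.026,0,0,-0.07,-0.06,0,0,-0.115,-0.099,0,0,-0.16,-0.138,0,0,-0.205,-0.176,0,0,-0.25,-0.215,0,0,-0.295,-0.254,0,0,-0.34,-0.293,0,0],
  "claw": 1
}}

```text
clock: 1.25
tcp_pos: [0.4433, 0.2153, 0.2057]
eef_rot: [0.0, 0.176, 0.984, 0.0]
ft_force: [0.3, -0.4, 0.1]
gripper_width: 0.0941
```

{"fn": "play_rows", "kwargs": {
  "deltas": [-0.045,-0.039,0,-0.08,-0.09,-0.077,0,-0.18,-0.135,-0.116,0,-0.29,-0.18,-0.155,0,-0.4,-0.225,-0.194,0,-0.5,-0.26,-0.224,0,-0.58,-0.285,-0.245,0,-0.62,-0.298,-0.257,0,-0.63]
}}

```text
clock: 2.25
tcp_pos: [0.6335, -0.1286, 0.2051]
eef_rot: [-0.0, -0.137, 0.991, 0.0]
ft_force: [-0.4, -0.0, 0.4]
gripper_width: 0.0938
```

```bash
python3 -c "
from h import *
s=snap('scene','s4.png')
go([.6344,-.1280,.034],105.8)"
```

```text
tcp [ 0.6339 -0.1297  0.2051] yaw 105.72 tilt [ 1.e-04 -7.e-04 -1.e+00] delta [-0.001   0.0017  0.1711] turn -0.0013 F [-0.8 -1.   0.7] w 0.09430193697914836 t 2.3
```

{"fn": "play_rows", "kwargs": {
  "deltas": [-0.001,0.0015,0.02,0,-0.001,0.0015,0.05,0,-0.001,0.0015,0.08,0,-0.001,0.0015,0.11,0,-0.001,0.0015,0.135,0,-0.001,0.0015,0.155,0,-0.001,0.0015,0.167,0,-0.001,0.0015,0.171,0]
}}

```text
clock: 3.3
tcp_pos: [0.6334, -0.125, 0.0338]
eef_rot: [-0.0, -0.138, 0.99, 0.0]
ft_force: [-1.0, 0.6, -0.4]
gripper_width: 0.0939
```

```bash
python3 -c "
from h import *
s=snap('scene'); f=cv2.cvtColor(s['frame'],cv2.COLOR_RGB2BGR)
cv2.imwrite('pics/s5.png',cv2.resize(f[130:280,210:390],None,fx=4,fy=4,interpolation=cv2.INTER_CUBIC))
go([.6344,-.1280,.034],105.8)"
```

```text
tcp [ 0.6335 -0.1252  0.0339] yaw 105.84 tilt [ 3.e-04  3.e-04 -1.e+00] delta [-0.0001 -0.0029 -0.0001] turn 0.0006 F [0.5 0.2 0.2] w 0.09431559268159144 t 3.35
```

View pics/s5.png

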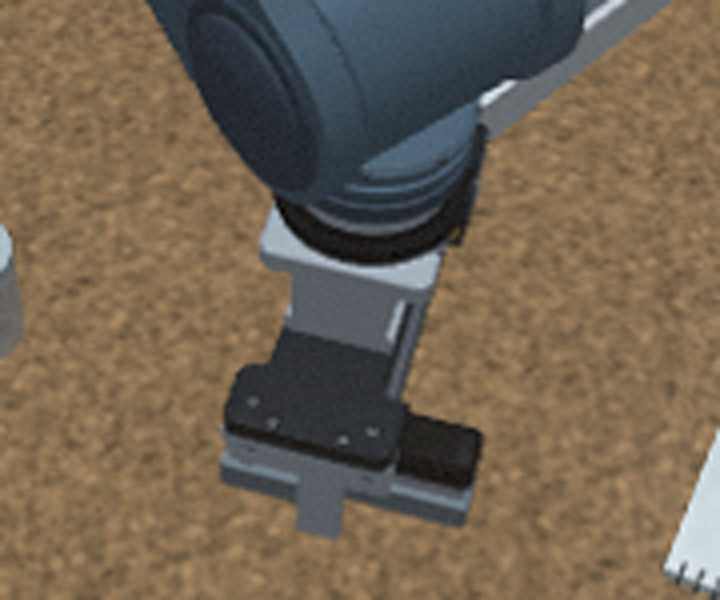

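{"fn": "play_rows", "kwargs": {
  "deltas": [0,-0.0025,0,0,0,-0.0025,0,0,0,-0.0025,0,0,0,-0.0025,0,0,0,-0.0025,0,0,0,-0.0025,0,0,0,-0.0025,0,0,0,-0.0025,0,0],
  "claw": 0
}}

```text
clock: 4.35
tcp_pos: [0.6343, -0.1277, 0.0344]
eef_rot: [-0.0, -0.138, 0.99, 0.0]
ft_force: [-0.1, 0.3, 0.8]
gripper_width: 0.0259
```

{"fn": "play_rows", "kwargs": {
  "deltas": [0,0,0,0,0,0,0,0,0,0,0,0,0,0,0,0,0,0,-0.005,0,0,0,-0.015,0,0,0,-0.03,0,0,0,-0.05,0]
}}

```text
clock: 5.35
tcp_pos: [0.6343, -0.128, 0.0857]
eef_rot: [0.0, -0.138, 0.99, -0.0]
ft_force: [-0.4, -0.7, -2.1]
gripper_width: 0.0259
```

```bash
python3 -c "
from h import *
s=snap('scene'); f=cv2.cvtColor(s['frame'],cv2.COLOR_RGB2BGR)
cv2.imwrite('pics/s6.png',cv2.resize(f[130:280,210:390],None,fx=4,fy=4,interpolation=cv2.INTER_CUBIC))
go([.503,.161,.2],75.3)"
```

```text
tcp [ 0.6365 -0.1287  0.0895] yaw 105.83 tilt [-0.0046 -0.0036 -1.    ] delta [ 0.0489  0.3148 -0.1119] turn 0.5329 F [ 2.  -0.6 -0.3] w 0.025824932331859864 t 5.4
```

View pics/s6.png

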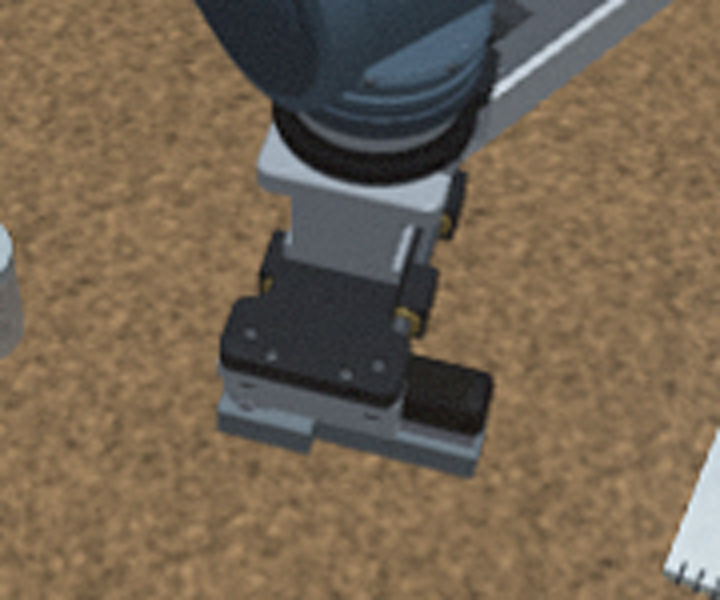

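The stapler is gripped level and lifted: width 25.9 mm, heel to the left at (265,420) in the crop. Now I carry it over the pocket, turning as it goes.

{"fn": "play_rows", "kwargs": {
  "deltas": [0,0,-0.02,0,0,0.01,-0.035,0,0.004,0.03,-0.045,0.03,0.01,0.06,-0.045,0.08,0.015,0.095,-0.045,0.14,0.02,0.13,-0.045,0.2,0.025,0.165,-0.045,0.26,0.03,0.2,-0.045,0.32]
}}

```text
clock: 6.4
tcp_pos: [0.5502, 0.0578, 0.1301]
eef_rot: [0.0, 0.023, 1.0, 0.0]
ft_force: [0.6, -0.7, -3.0]
gripper_width: 0.0257
```

```bash
python3 -c "
from h import *
go([.503,.161,.125],75.3)"
```

```text
tcp [0.5502 0.0578 0.1301] yaw 87.39 tilt [-4.e-04  2.e-04 -1.e+00] delta [0.0518 0.1009 0.0051] turn 0.211 F [ 0.6 -0.7 -3. ] w 0.025666724898706274 t 6.4
```

{"fn": "play_rows", "kwargs": {
  "deltas": [0.012,0.03,0,0.06,0.025,0.058,0,0.12,0.037,0.08,0,0.17,0.046,0.094,0,0.2,0.051,0.1,0,0.21,0.052,0.101,0.002,0.213,0.052,0.101,0.004,0.213,0.052,0.101,0.005,0.213]
}}

```text
clock: 7.4
tcp_pos: [0.5036, 0.159, 0.1242]
eef_rot: [-0.0, 0.128, 0.992, -0.0]
ft_force: [-0.7, 0.0, -2.4]
gripper_width: 0.026
```

```bash
python3 -c "
from h import *
go([.503,.161,.125],75.3)
for n,(x0,y0,x1,y1) in dict(scene=(240,20,400,180),top=(40,120,220,300)).items():
    s=snap(n); f=cv2.cvtColor(s['frame'],cv2.COLOR_RGB2BGR)
    cv2.imwrite('pics/a_%s.png'%n,cv2.resize(f[y0:y1,x0:x1],None,fx=3.3,fy=3.3,interpolation=cv2.INTER_CUBIC))
go([.503,.161,.125],75.3)"
```

```text
tcp [0.5036 0.159  0.1242] yaw 75.25 tilt [ 3.e-04 -2.e-04 -1.e+00] delta [ 0.0011  0.0017 -0.0008] turn -0.0009 F [-0.7  0.  -2.4] w 0.026038095217009217 t 7.4
tcp [0.5035 0.1591 0.1242] yaw 75.25 tilt [ 4.e-04 -2.e-04 -1.e+00] delta [ 0.001   0.0017 -0.0008] turn -0.0008 F [-0.3  0.8 -2.2] w 0.02572062130480733 t 7.5
```

View pics/a_scene.png

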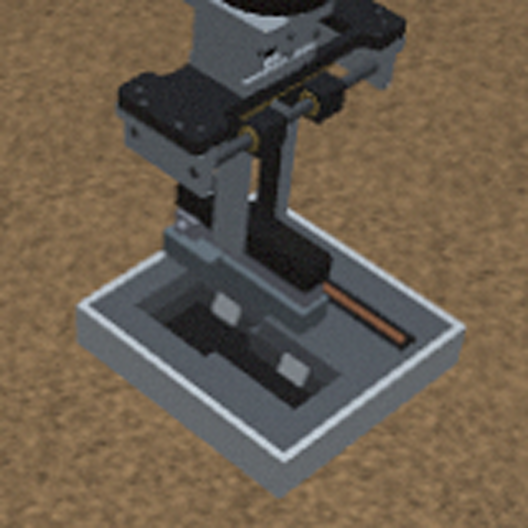

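View pics/a_top.png

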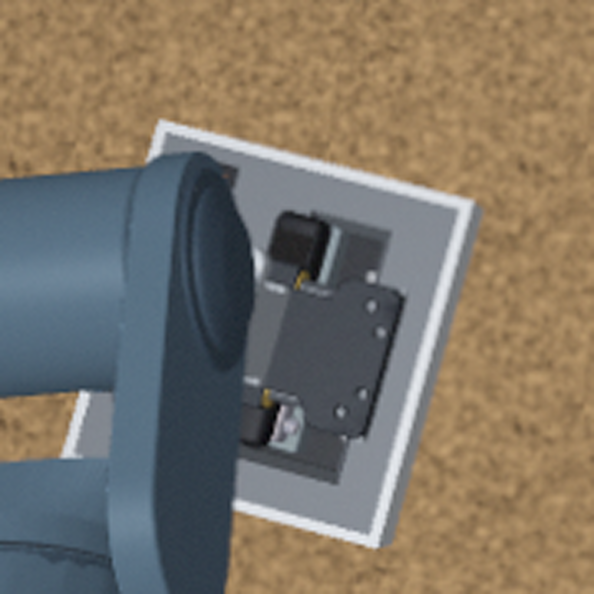

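{"fn": "play_rows", "kwargs": {
  "deltas": [0.001,0.0017,0.003,0,0.001,0.0017,0.01,0,0.001,0.0017,0.02,0,0.001,0.0017,0.03,0,0.001,0.0017,0.037,0,0.001,0.0017,0.042,0,0.001,0.0017,0.042,0,0.001,0.0017,0.042,0]
}}

```text
clock: 8.5
tcp_pos: [0.5032, 0.1614, 0.0828]
eef_rot: [0.0, 0.128, 0.992, 0.0]
ft_force: [0.2, 0.4, -2.2]
gripper_width: 0.0256
```

```bash
cat > ov.py <<'E'
from h import *
import sys
go([.503,.161,.125],75.3)
s=snap('scene'); f=cv2.cvtColor(s['frame'],cv2.COLOR_RGB2BGR)
x0,y0=250,50
big=cv2.resize(f[y0:180,x0:390],None,fx=4.5,fy=4.5,interpolation=cv2.INTER_CUBIC)
st=ctrl.state();c=st['tcp_pos'];z=c[2]-.034
def line(c,yaw,P,z,col):
    a=np.radians(yaw);e=np.array([np.cos(a),np.sin(a)]);n=np.array([-e[1],e[0]])
    X=[[*(np.array(c[:2])+e*x+n*y),z] for x,y in P]
    p=(proj(s,X)-[x0,y0]+.5)*4.5-.5
    cv2.polylines(big,[p.round().astype(int).reshape(-1,1,2)],True,col,1)
B=np.array([(-60,-22),(-15,-22),(-15,-13),(60,-13),(60,13),(-15,13),(-15,22),(-60,22)])/1e3
M=np.array([(-73,-33),(-2,-33),(-2,-24),(73,-24),(73,24),(-2,24),(-2,33),(-73,33)])/1e3
line(c,-14.7,B,z+.02,(0,255,0));line((.503,.161),-14.7,M,.036,(0,255,255))
cv2.imwrite('pics/'+sys.argv[1],big)
E
python3 ov.py b.png
```

```text
tcp [0.5032 0.1614 0.0828] yaw 75.29 tilt [-7.e-04  2.e-04 -1.e+00] delta [ 0.0001 -0.0005 -0.0422] turn -0.0002 F [ 0.2  0.4 -2.2] w 0.025592429074400427 t 8.5
```

View pics/b.png

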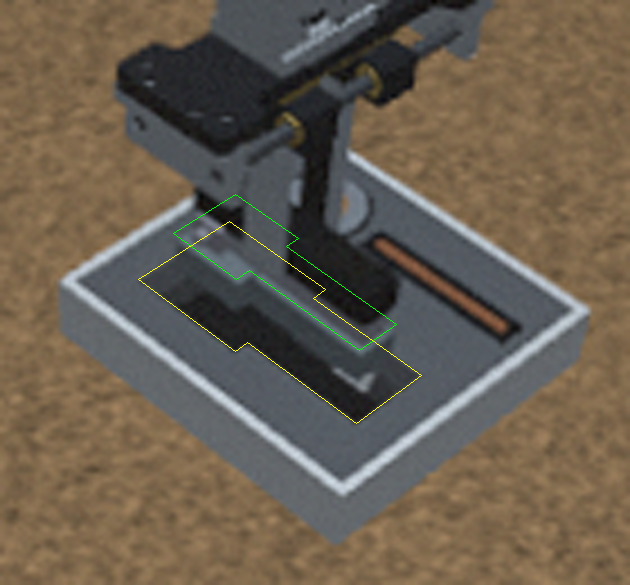

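{"fn": "play_rows", "kwargs": {
  "deltas": [0,0,0.003,0,0,0,0.007,0,0,0,0.012,0,0,0,0.017,0,0,0,0.021,0,0,0,0.024,0,0,0,0.026,0,0,0,0.026,0]
}}

```text
clock: 9.55
tcp_pos: [0.5028, 0.1614, 0.0564]
eef_rot: [-0.0, 0.128, 0.992, -0.0]
ft_force: [0.1, -0.3, -1.7]
gripper_width: 0.0258
```

```bash
python3 ov.py c.png
```

```text
tcp [0.5028 0.1614 0.0564] yaw 75.29 tilt [ 2.e-04 -1.e-04 -1.e+00] delta [-0.0002 -0.0003 -0.0686] turn -0.0002 F [ 0.1 -0.3 -1.7] w 0.02577767015917132 t 9.55
```

View pics/c.png

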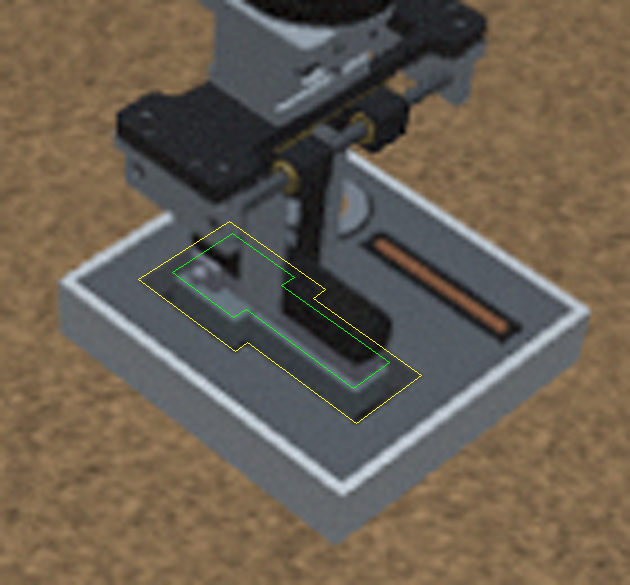

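The stapler is centred in the mouth, with its underside at about 22 mm and no contact force. I keep lowering to find the springs.

{"fn": "play_rows", "kwargs": {
  "deltas": [0,0,0.002,0,0,0,0.004,0,0,0,0.005,0,0,0,0.006,0,0,0,0.007,0,0,0,0.007,0,0,0,0.007,0,0,0,0.007,0]
}}

```text
clock: 10.6
tcp_pos: [0.5037, 0.1617, 0.0504]
eef_rot: [0.001, 0.128, 0.992, 0.0]
ft_force: [-0.0, 1.7, 5.8]
gripper_width: 0.0257
```

{"fn": "play_rows", "kwargs": {
  "deltas": [0,0,0,0,0,0,0,0,0,0,0,0,0,0,0,0,0,0,-0.005,0,0,0,-0.015,0,0,0,-0.03,0,0,0,-0.05,0],
  "claw": 0.6
}}

```text
clock: 11.6
tcp_pos: [0.5029, 0.1614, 0.1007]
eef_rot: [0.0, 0.128, 0.992, 0.0]
ft_force: [0.3, 0.5, -0.2]
gripper_width: 0.0566
```

```bash
sed 's/^line(c.*/line((.503,.161),-14.7,B,.038,(0,255,0));line((.503,.161),-14.7,M,.036,(0,255,255))/' ov.py > ov2.py; python3 ov2.py d.png
```

```text
tcp [0.5029 0.1614 0.1007] yaw 75.29 tilt [-3.e-04  1.e-04 -1.e+00] delta [-0.0002 -0.0004 -0.0243] turn -0.0002 F [ 0.3  0.5 -0.2] w 0.056631431383244564 t 11.6
```

View pics/d.png

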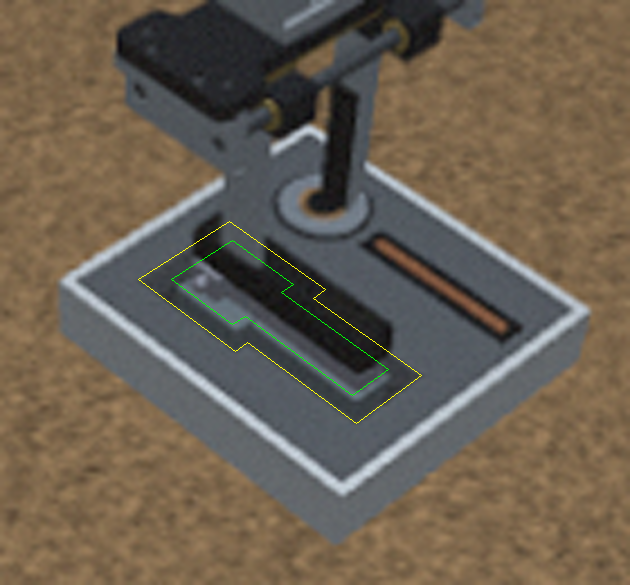

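{"fn": "play_rows", "kwargs": {
  "deltas": [0,0,0,0,0,0,0,0,0,0,0,0,0,0,0,0,0,0,0.005,0,0,0,0.012,0,0,0,0.018,0,0,0,0.02,0],
  "claw": 0
}}

```text
clock: 12.65
tcp_pos: [0.5024, 0.1614, 0.0787]
eef_rot: [-0.001, 0.128, 0.992, -0.0]
ft_force: [0.0, -0.3, 0.1]
gripper_width: 0.0007
```

{"fn": "play_rows", "kwargs": {
  "deltas": [0,0,0.002,0,0,0,0.004,0,0,0,0.006,0,0,0,0.008,0,0,0,0.01,0,0,0,0.011,0,0,0,0.012,0,0,0,0.012,0]
}}

```text
clock: 13.65
tcp_pos: [0.5057, 0.1615, 0.0699]
eef_rot: [0.003, 0.128, 0.992, 0.001]
ft_force: [0.2, -0.8, 8.3]
gripper_width: 0.0006
```

{"fn": "play_rows", "kwargs": {
  "deltas": [0,0,0.001,0,0,0,0.002,0,0,0,0.003,0,0,0,0.004,0,0,0,0.005,0,0,0,0.006,0,0,0,0.007,0,0,0,0.007,0]
}}

```text
clock: 14.65
tcp_pos: [0.5034, 0.1616, 0.0622]
eef_rot: [0.0, 0.128, 0.992, 0.0]
ft_force: [-4.7, -0.1, 15.8]
gripper_width: 0.0007
```

{"fn": "play_rows", "kwargs": {
  "deltas": [0,0,0.001,0,0,0,0.002,0,0,0,0.002,0,0,0,0.002,0,0,0,0.002,0,0,0,0.002,0,0,0,0.002,0,0,0,0.002,0]
}}

```text
clock: 15.65
tcp_pos: [0.5035, 0.1616, 0.0621]
eef_rot: [-0.0, 0.128, 0.992, -0.0]
ft_force: [-10.8, -1.7, 28.6]
gripper_width: 0.0005
```

The tip stops hard at z = 0.0621, against 6 + 56 = 62 mm expected, so the stapler is home. I'll raise the arm, move clear and look.

{"fn": "play_rows", "kwargs": {
  "deltas": [0,0,-0.002,0,0,0,-0.008,0,0,0,-0.03,0,0,0,-0.06,0,0,0,-0.09,0,0,0,-0.12,0,0,0,-0.13,0,0,0,-0.14,0]
}}

```text
clock: 16.65
tcp_pos: [0.5021, 0.1613, 0.1974]
eef_rot: [-0.001, 0.128, 0.992, -0.0]
ft_force: [0.7, 0.7, 0.0]
gripper_width: 0.0003
```

{"fn": "play_rows", "kwargs": {
  "deltas": [0,0.03,0,0,0,0.07,0,0,0,0.115,0,0,0,0.16,0,0,0,0.205,0,0,0,0.24,0,0,0,0.26,0,0,0,0.26,0,0]
}}

```text
clock: 17.65
tcp_pos: [0.5682, 0.4134, 0.1964]
eef_rot: [-0.001, 0.127, 0.992, -0.001]
ft_force: [-0.1, 0.2, -0.3]
gripper_width: 0.0003
```

```bash
sed -i 's/B,.038/B,.026/' ov2.py; python3 ov2.py e.png
python3 - <<'E'
from h import *
s=snap('top','top2.png'); f=s['frame']
m=(f.max(2)<45).astype(np.uint8);M=np.zeros_like(m);M[180:275,105:165]=m[180:275,105:165]
M=cv2.morphologyEx(M,cv2.MORPH_OPEN,np.ones((5,5)))
c=max(cv2.findContours(M,0,2)[0],key=cv2.contourArea)
print(cv2.minAreaRect((cast(s,c[:,0,:].astype(float),.062)[:,:2]*1000).astype(np.float32)))
E
```

```text
tcp [0.5682 0.4134 0.1964] yaw 75.37 tilt [ 0.0022 -0.0021 -1.    ] delta [-0.0008 -0.2605  0.0719] turn 0.0013 F [-0.1  0.2 -0.3] w 0.0003178461575962539 t 17.65
((539.402099609375, 152.11013793945312), (25.580652236938477, 20.26702117919922), 0.2820981740951538)
```

View pics/e.png

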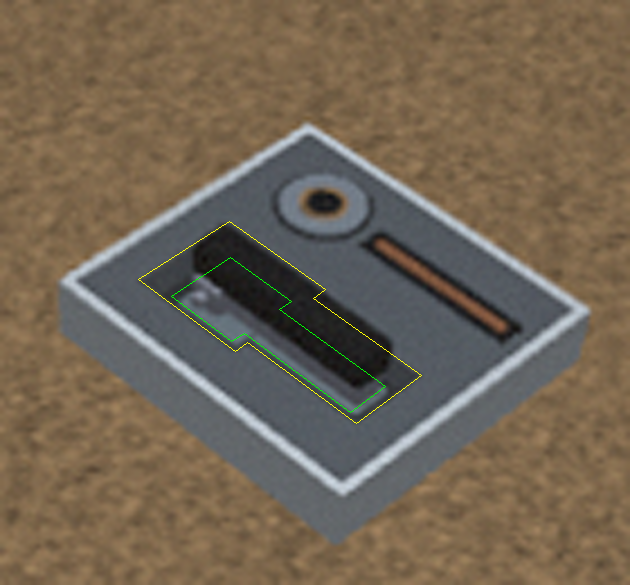

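View pics/top2.png

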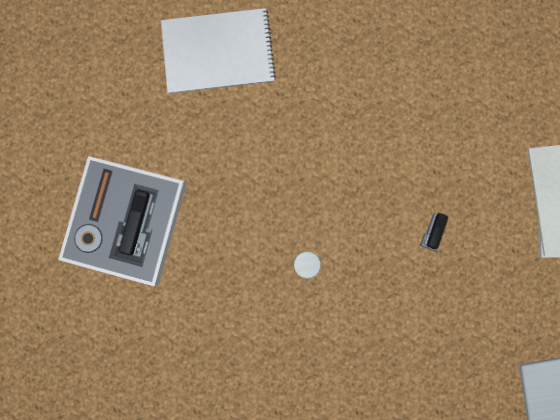

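The overlay shows the base on the outline predicted for fully home, with no spring-back. The jar at (307,265) and the mini stapler at (435,231) have not moved. Handing in.

```bash
python3 -c "
from station import ctrl
print(ctrl.close_job(), ctrl.state()['clock'])"
```

```text
the job is handed in; nothing more can be done
the job is handed in; nothing more can be done
```

The large stapler is in its cutout, upright on its base, with the wide heel in the wide end and pressed down to the floor. I released it, moved the arm clear and handed the job in at about 18 s of the 45 s allowed.

- **Press:** Closed fingertips over the origin stopped hard at z = 62.1 mm, against 62 mm expected. Adding 13 N moved it no further. The peak force was about 29 N up and 11 N sideways.
- **After letting go:** From the scene camera, the base lies on the outline predicted for fully home, with no visible spring-back.
- **Bystanders:** The mini stapler and the clip jar are at the same pixels as in the first top image.
- **Checks that disagreed:**
  - The final top-view colour measurement of the black arm caught only part of it, a 26 × 20 mm patch. I ignored it and relied on the scene overlay and the press height.
  - Before the grasp, the two cameras differed by about 2–3 mm on the stapler's position, which the grip took up.

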